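# Torque the cartridge nut of a kitchen tap

### The arm

A 7-joint arm with a two-finger parallel gripper is mounted at the origin on a cart in front of the work surface, level with it; the furniture and walls round the work are solid. World frame = base frame: x ahead of the robot, y to its left, z up, the work surface at z = 0. Lengths are in m, angles in rad, forces in N, time in s.
With the tool pointing down it reaches from about 0.4 to 0.85 m from the base axis. Payload 10.4 kg.
Tool frame: the origin (TCP) lies between the finger pads; the fingertips stand 22 mm ahead of it and the grasp point (between the pads) lies 3 mm ahead of it (r.nose_length is the distance from the TCP to the fingertips, in m); z points along the fingers, y is the line along which they close (so a half turn about z gives the same grasp; the last joint's range is limited). The gripper opens to 87 mm and grips with 3 to 60 N. Pads are 19 mm wide; open, the fingers measure 117 mm over their backs; the gripper's body (75 mm by 190 mm) begins 51 mm behind the grasp point.
Start: joints at [1.123, 0.332, -0.065, 1.46, 0.022, 1.35, -0.088], TCP at [0.258, -0.569, 0.245] pointing down, gripper open.
Joint ranges: [-2.6, 2.6], [-0.5, 2.12], [-1.47, 1.34], [0.16, 2.42], [-1.27, 4.41], [0.06, 2.06], [-2.6, 2.6]. Speed limits (rad/s): [2.22, 2.22, 2.79, 2.79, 3.14, 3.14, 3.14].

### API

Orientations are given as a unit quaternion [x, y, z, w].
In Python, from bench import readout, cams, r gives the robot as it stands. The module is installed in compiled form; this text tells all that it offers.
- The arm moves only by the tool step_arm, never from a script. Its argument "deltas" is a list that holds one entry, the list of rows, each a list of 7 numbers: the turn, a rotation vector about the tool's x, y, z in rad, then the shift along the tool's x, y, z in m, then the opening in per cent of the stroke, from 0 (shut) to 100 (fully open). A call has 1 to 20 rows; each row is the pose to reach, as a shift and turn from the pose commanded when the call began, along the tool's axes at that moment; what a row does not reach only later rows make up. A row lasts 1/8 s, in which the tool goes at most 62.5 mm and 10.7 degrees, less where a joint would pass 70% of its speed; a pose out of reach is approached as far as the arm can. A call with a gripper value outside its range is refused whole. The fingers move at their own pace and stop on an object; "squeeze" is the grip in N (left out, the last holds). Time passes only in rows, so rows that repeat a pose let the fingers close. It gives the time, the measured TCP pose, the force, the opening and the grip force at its end, in the units of the state.
- readout.read_state(): the state, without advancing time (a new reading comes with each control period).
- cams.camera(name): name is "scene" or "top" or "wrist"; returns a dict with "img" (400x640x3 uint8, red, green, blue), "fx", "fy", "cx", "cy" (pixels), "origin" and "rotation" of the camera in the world; the wrist camera has in their place "T_tool_cam" (4x4, takes a point from camera to tool coordinates, whose origin is the TCP and whose axes are the flange's). Camera axes: x right, y up, looking along -z (the intrinsics and any distortion apply to the point x, -y, -z); pixel columns grow to the right and rows downward; lengths in m; the calibration is good to about 2 mm. The wrist camera is an equidistant fisheye: a pixel r from the principal point sees the ray r / f radians off the axis. A picture is of the moment at which its call begins: read the wrist's pose just before it. There is no depth.
- r.close_job(): hands the job in; it is judged then, once.
The state is a dict: "time": time; "joint_positions": joint angles; "joint_vel": joint speeds; "joint_torque": joint torques, N m; "ee_pos": TCP position; "eef_rot": TCP orientation; "ft_force": force on the tool from outside, world axes, zero at the start; "torque": the same for the moment, N m; "width": finger opening in m; "grip_force": force on a finger pad.
Only numpy, scipy, OpenCV 4.12 (cv2) and the standard library are available. Lean on these libraries where they do the work, as an engineer would, in place of code of your own. Each camera call takes 0.05 s, during which the arm holds its last target. There are 200 camera calls.

### The job

The tap on the worktop has a new cartridge, but the brass hex nut on top of it is only finger-tight. Put the ring of the breakaway torque wrench right down over the nut, turn it clockwise (seen from above) until the nut bites and the wrench's handle gives at its joint, and stop there: pulling on until the handle is hard against the end of its give would crack the ceramic. Then lift the wrench off without turning the nut back, and lay it down flat on the worktop, clear of the tap, without dropping it, touching the tap with the robot itself or disturbing the lever, the old cartridge and the mug.

Things in the scene. Friction and masses are not known exactly. Their poses are not given: they have to be found in the camera images.
- tap: chrome drinking-water tap fixed to the worktop, a 45 mm thick round column 104 mm high with its lever taken off. Origin at the centre of its foot on the worktop, z up. A spout leaves its side towards its own +y, 212 mm long and nowhere higher than 87 mm
- nut (a point): brass hex nut on the tap's axis: 30 mm across flats, flats 11 mm high, above them a 5 mm high six-sided chamfer narrowing to 23 mm. Point: on the axis, 114 mm above the worktop, 8 mm above the flange on which the wrench's ring comes to rest, 8 mm below the nut's top. x is square to a flat (flats every 60 degrees), z up. A stem rises through it to 22.5 mm above the point
- nut_mark (a point): small dark punch mark on the 41 mm wide flange at the nut's foot, 18 mm from the axis along the nut's x, 106 mm above the worktop; turns with the nut. The nut turns clockwise seen from above with a drag of 0.35 N m; it bites after 0.15 to 0.7 rad (how far cannot be seen) and then turns no more
- wrench_ring (a point): centre of the ring of the wrench, a loose steel tool of about 0.48 kg, 290 mm long, lying flat at the start (point then 8 mm above the worktop). Ring 51 mm across, 16 mm thick; hexagon hole 31.4 mm across flats, 0.09 rad of play either way on the nut. x points away from the handle and is square to a flat of the hole; z is the hole's axis, up as it lies. Every 60-degree step fits the nut
- wrench_grip (a point): where to grip the wrench's black rubber handle, near its centre of mass: a bar 20 mm wide and 20 mm high, point at its centre, 10 mm above the worktop when lying, 135 mm from the ring's centre. x points along the handle towards the ring. The rubber runs from 25 mm in front of the point to 123 mm behind it
- wrench_pin (a point): upright pin of the wrench's breakaway joint, 45 mm from the ring's centre towards the handle. Stiff until the handle is turned clockwise with 1.3 N m about the pin (14 N across the handle at the grip point; a firm grip takes part of it as a twist of the hand); then it gives, the moment falling by 0.55 N m over 0.15 rad (13 mm at the grip point) up to a hard stop. Springs straight when let off
- tap_lever: the tap's chrome lever: a dome 45 mm across and 37 mm high with a thin bar along its +x to 88 mm from the centre, standing loose on the worktop, origin at the centre of its foot
- old_cartridge: the worn cartridge taken out of the tap, white, 35 mm across and 42 mm high, standing loose on the worktop, origin at the centre of its foot
- mug: white patterned mug, 82 mm across, 91 mm high, handle to its side, standing loose on the worktop, origin at the centre of its foot
There are look-alikes about, which are no part of the job. There is more than one size of the tap; the job needs the larger.

How it is judged:
By the outcome, as a careful person would: the job done as asked, in the order asked, and still so for the second after the job is handed in, with the robot touching nothing.
It also fails if it takes over 72 s, if anything falls off the work surface, if the arm or the gripper's body presses on something with over 40 N, if the wrist force passes 120 N, or if a joint passes its speed limit or range.

## Working session

There is one attempt and no reset: what is moved stays moved. The work goes in short steps, Python scripts to look and compute and a tool call to move; the robot and the scene stay as the last step left them, time stands still between calls to the robot, and variables do not carry over. Pictures are saved under pics/ and viewed, at most 12 in all, crops included, and the job is handed in when it is done.

Besides the shell and the picture viewer there is one more tool, called after ">>>" by a JSON object that holds its "op" and its "data", one argument or row to a line. step_arm: Moves the arm, as the interface text tells. Its arguments: {"type":"object","properties":{"deltas":{"type":"array"},"squeeze":{"type":"number"}},"required":["deltas"]}

```bash
mkdir -p pics
python3 - <<'E'
from bench import readout,cams,r
import cv2
s=readout.read_state();print({k:(v if isinstance(v,(int,float)) else [round(float(x),4) for x in v]) for k,v in s.items()})
for n in["scene","top"]:
    c=cams.camera(n);cv2.imwrite(f"pics/{n}0.png",c["img"][:,:,::-1]);print(n,c["fx"],c["fy"],c["cx"],c["cy"],c["origin"],c["rotation"],[k for k in c])
E
```

```text
{'time': 0.0, 'joint_positions': [1.1234, 0.3329, -0.0647, 1.4609, 0.0216, 1.3499, -0.0885], 'joint_vel': [0.0001, 0.0014, -0.0002, -0.0021, -0.0, 0.0018, 0.0019], 'joint_torque': [-0.0007, -62.3259, 0.0241, -38.9898, -0.0614, 0.0398, 0.0001], 'ee_pos': [0.2574, -0.5691, 0.2437], 'eef_rot': [0.9775, 0.2108, -0.0002, -0.0007], 'ft_force': [-0.1557, 0.0552, 0.3225], 'torque': [0.0232, -0.0503, -0.0209], 'grip_force': 0.0, 'width': 0.0870620113317978}
scene 463.35222408067045 463.35222408067045 327.4945973872208 192.52117470732662 [-0.08226844  0.9104129   1.13093868] [-0.12565595  0.33839513  0.86777071 -0.34157476] ['img', 'fx', 'fy', 'cx', 'cy', 'origin', 'rotation']
top 395.03282954757253 395.03282954757253 318.22126181866685 196.75344692547355 [0.47906182 0.21172347 1.20891423] [-0.01335725  0.03136177  0.71356774 -0.69975646] ['img', 'fx', 'fy', 'cx', 'cy', 'origin', 'rotation']
```

```bash
ls
```

```text
pics
```

View pics/scene0.png

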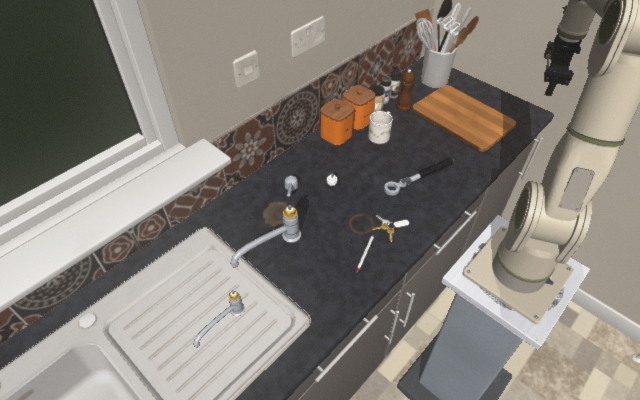

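View pics/top0.png

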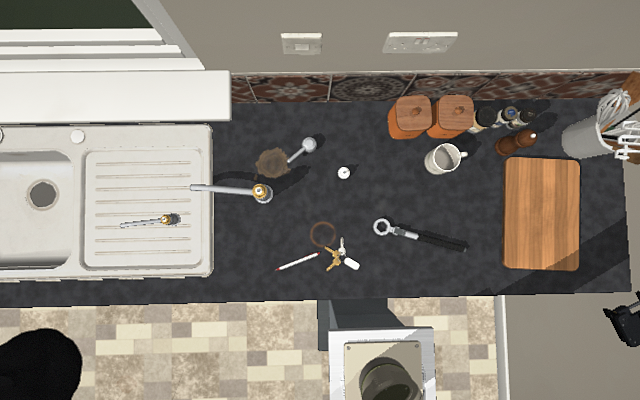

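The scene view shows the wrench centre right and the larger tap by the sink, with the small tap standing on the drainer. In the top view: ring (382,227), handle end (466,247), nut (262,192), spout tip (192,187), lever dome (308,145), cartridge (344,172), mug (443,158).

```bash
cat > h.py <<'E'
from bench import readout,cams,r
import numpy as np,cv2
from scipy.spatial.transform import Rotation as R
def ray(c,u,v):
    if 'T_tool_cam' in c:
        a=np.array([(u-c['cx'])/c['fx'],(v-c['cy'])/c['fy']]);t=np.hypot(*a)
        d=np.r_[a*np.sin(t)/max(t,1e-9),np.cos(t)]
    else: d=np.array([(u-c['cx'])/c['fx'],(v-c['cy'])/c['fy'],1.])
    d=d*[1,-1,-1]
    o,Q=pose(c); return o,Q@d
def pose(c):
    if 'T_tool_cam' in c:
        W=c['R']; T=np.array(c['T_tool_cam']);return c['p']+W@T[:3,3],W@T[:3,:3]
    return np.array(c['origin']),R.from_quat(c['rotation']).as_matrix()
def at(c,u,v,z):
    o,d=ray(c,u,v);return o+d*(z-o[2])/d[2]
def px(c,P):
    o,Q=pose(c);q=(Q.T@(np.array(P)-o))*[1,-1,-1]
    if 'T_tool_cam' in c:
        h=np.hypot(q[0],q[1]);t=np.arctan2(h,q[2]);s=t/h
        return np.array([c['cx']+c['fx']*q[0]*s,c['cy']+c['fy']*q[1]*s])
    return np.array([c['cx']+c['fx']*q[0]/q[2],c['cy']+c['fy']*q[1]/q[2]])
def shot(n):
    s=readout.read_state();c=cams.camera(n)
    if n=='wrist': c['p']=np.array(s['ee_pos']);c['R']=R.from_quat(s['eef_rot']).as_matrix()
    return c
def tool(pw,yaw):
    """deltas from the measured pose: shift to world point pw, tool down with tool x at world yaw"""
    s=readout.read_state();M=R.from_quat(s['eef_rot'])
    c,n=np.cos(yaw),np.sin(yaw);T=R.from_matrix(np.array([[c,n,0],[n,-c,0],[0,0,-1]]))
    return (M.inv()*T).as_rotvec().round(4),(M.inv().apply(np.array(pw)-s['ee_pos'])).round(4)
E
python3 - <<'E'
from h import *
c=shot('top')
for n,u,v,z in [('ring',382,227,.016),('end',466,247,.015),('nut',262,191,.12),('foot',262,197,0),('spout',192,187,.08),('lever',308,146,.037),('cart',344,172,.04),('mug',440,158,.09)]:print(n,at(c,u,v,z).round(3))
w=shot('wrist');print(w['T_tool_cam'],w['fx'],w['cx'],w['cy'])
s=readout.read_state();print(R.from_quat(s['eef_rot']).as_matrix().round(3))
for yaw in (np.pi/2,):print(tool([.45,-.1,.25],yaw))
E
```

```text
ring [ 0.459 -0.01   0.016]
end [ 0.393 -0.265  0.015]
nut [0.567 0.338 0.12 ]
foot [0.558 0.352 0.   ]
spout [0.585 0.541 0.08 ]
lever [0.706 0.209 0.037]
cart [0.625 0.103 0.04 ]
mug [ 0.655 -0.17   0.09 ]
[[-1.12647829e-03  9.60951629e-01  2.76714107e-01  7.64603881e-02]
 [ 9.99999362e-01  1.10410869e-03  2.36643270e-04  4.44062092e-04]
 [-7.81197141e-05  2.76714197e-01 -9.60952260e-01 -1.41066894e-01]
 [ 0.00000000e+00  0.00000000e+00  0.00000000e+00  1.00000000e+00]] 309.70691628693146 321.31692239543275 197.36299865253264
[[ 0.911  0.412 -0.   ]
 [ 0.412 -0.911  0.001]
 [-0.    -0.001 -1.   ]]
(array([-8.000e-04, -5.000e-04, -1.146e+00]), array([ 0.3688, -0.3482, -0.0056]))
```

>>> {"op": "step_arm", "data": {
  "deltas": [
    [[0,0,-0.893,0.329,-0.321,0.044,100],[0,0,-0.893,0.329,-0.321,0.044,100],[0,0,-0.893,0.329,-0.321,0.044,100],[0,0,-0.893,0.329,-0.321,0.044,100],[0,0,-0.893,0.329,-0.321,0.044,100],[0,0,-0.893,0.329,-0.321,0.044,100],[0,0,-0.893,0.329,-0.321,0.044,100],[0,0,-0.893,0.329,-0.321,0.044,100],[0,0,-0.893,0.329,-0.321,0.044,100],[0,0,-0.893,0.329,-0.321,0.044,100],[0,0,-0.893,0.329,-0.321,0.044,100]]
  ]
}}

```text
time: 1.58
ee_pos: [0.4247, -0.1426, 0.2006]
eef_rot: [0.791, 0.611, -0.0, 0.0]
ft_force: [0.7, -0.0, 1.5]
width: 0.087
grip_force: 0.0
```

Run:
```python
from h import *
w=shot('wrist');cv2.imwrite('pics/w1.png',w['img'][:,:,::-1]);print(w['p'],R.from_matrix(w['R']).as_quat())
for n,P in [('ring',[.459,-.01,.016]),('end',[.393,-.265,.015]),('tcp',[.425,-.141,.01])]:print(n,px(w,P))
```

```text
[ 0.42468281 -0.14262109  0.20055034] [ 7.91324034e-01  6.11396981e-01 -6.38252188e-05  3.21162069e-05]
ring [320.24544017  53.03306856]
end [321.06131221 282.21374451]
tcp [320.59483943 178.69095433]
```

View pics/w1.png

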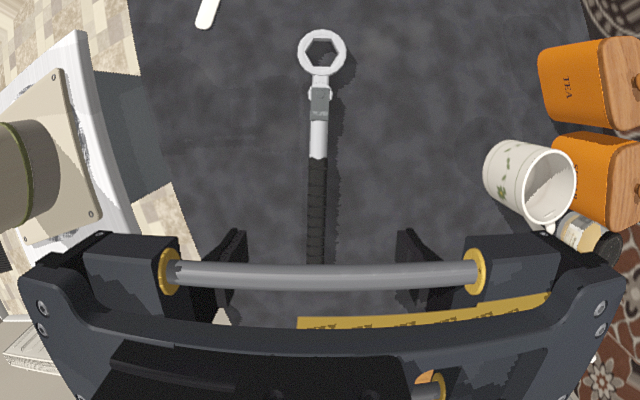

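The wrist view shows the ring at (322,52), the front of the rubber at (318,158) and the handle axis at (316,235). The estimate agrees to within millimetres.

Run:
```python
from h import *
w=shot('wrist')
a=at(w,322,52,.016);b=at(w,318,158,.02);e=at(w,315.5,238,.02)
print(a,b,e,np.linalg.norm(a[:2]-b[:2]))
d=(a-e)[:2];d/=np.linalg.norm(d);yaw=np.arctan2(d[1],d[0]);g=np.r_[a[:2]-.135*d,.010]
print(g,np.degrees(yaw),tool(g+[0,0,.003+.002],yaw))
```

```text
[ 0.46107779 -0.00922462  0.016     ] [ 0.42866742 -0.11647762  0.02      ] [ 0.40268496 -0.20346836  0.02      ] 0.1120430223813213
[ 0.42221273 -0.13850921  0.01      ] 73.26836458222223 (array([0.0001, 0.0001, 0.0373]), array([ 0.003 , -0.0035,  0.1856]))
```

>>> {"op": "step_arm", "data": {
  "deltas": [
    [[0,0,0.037,0.003,-0.0035,0.06,100],[0,0,0.037,0.003,-0.0035,0.11,100],[0,0,0.037,0.003,-0.0035,0.15,100],[0,0,0.037,0.003,-0.0035,0.17,100],[0,0,0.037,0.003,-0.0035,0.176,100],[0,0,0.037,0.003,-0.0035,0.176,60],[0,0,0.037,0.003,-0.0035,0.176,20],[0,0,0.037,0.003,-0.0035,0.176,5],[0,0,0.037,0.003,-0.0035,0.176,5],[0,0,0.037,0.003,-0.0035,0.176,5],[0,0,0.037,0.003,-0.0035,0.176,5],[0,0,0.037,0.003,-0.0035,0.176,5]]
  ],
  "squeeze": 50
}}

```text
time: 3.18
ee_pos: [0.4224, -0.1376, 0.0245]
eef_rot: [0.802, 0.598, -0.0, 0.0]
ft_force: [-0.4, -0.2, 0.1]
width: 0.0252
grip_force: 0.0
```

>>> {"op": "step_arm", "data": {
  "deltas": [
    [[0,0,0,0,0,0,0],[0,0,0,0,0,0,0],[0,0,0,0,0,0,0],[0,0,0,0,0,0,0]]
  ],
  "squeeze": 50
}}

```text
time: 3.68
ee_pos: [0.4223, -0.1376, 0.0245]
eef_rot: [0.802, 0.598, -0.0, -0.0]
ft_force: [-1.0, 0.4, 1.8]
width: 0.0197
grip_force: 50.0
```

>>> {"op": "step_arm", "data": {
  "deltas": [
    [[0,0,0,0,0,-0.02,0],[0,0,0,0,0,-0.07,0],[0,0,0,0,0,-0.13,0],[0,0,0,0,0,-0.18,0],[0,0,-0.05,0.045,0.001,-0.19,0],[0,0,-0.1,0.1,0.002,-0.19,0],[0,0,-0.15,0.155,0.004,-0.19,0],[0,0,-0.2,0.21,0.006,-0.19,0],[0,0,-0.25,0.255,0.007,-0.19,0],[0,0,-0.29,0.28,0.0075,-0.19,0],[0,0,-0.29,0.28,0.0075,-0.19,0],[0,0,-0.29,0.28,0.0075,-0.19,0]]
  ]
}}

```text
time: 5.18
ee_pos: [0.5094, 0.1276, 0.2139]
eef_rot: [0.708, 0.707, -0.001, -0.0]
ft_force: [-0.5, -0.7, -4.2]
width: 0.0196
grip_force: 50.0
```

Run:
```python
from h import *
w=shot('wrist');print(w['p'],R.from_matrix(w['R']).as_euler('xyz'))
P=[.565,.34,.114];q=px(w,P);print(q)
x0,y0=int(q[0])-80,max(0,int(q[1])-60)
im=w['img'][:,:,::-1];cv2.imwrite('pics/w2full.png',im)
a=cv2.resize(im[:200,240:440],None,fx=3,fy=3,interpolation=cv2.INTER_CUBIC)
cv2.imwrite('pics/w2.png',a)
```

```text
[0.50941635 0.1275874  0.21394512] [-3.14061631e+00  6.80735774e-04  1.56962678e+00]
[388.37361823 -46.17281803]
```

View pics/w2.png

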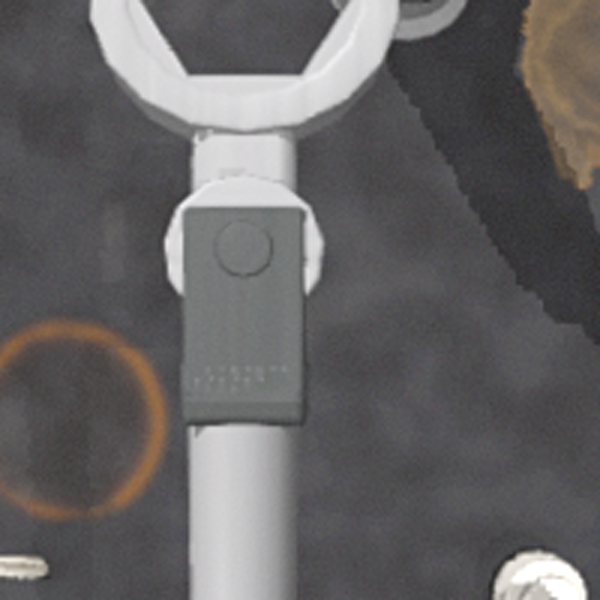

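The ring fills the top of the crop and the nut is out of view above it, so I'm shifting forward with the wrench held to the side of the tap.

>>> {"op": "step_arm", "data": {
  "deltas": [
    [[0,0,0,0.04,-0.024,0,0],[0,0,0,0.08,-0.024,0,0],[0,0,0,0.097,-0.024,0,0],[0,0,0,0.097,-0.024,0,0],[0,0,0,0.097,-0.024,0,0]]
  ]
}}

```text
time: 5.85
ee_pos: [0.486, 0.2238, 0.2143]
eef_rot: [0.708, 0.706, -0.0, 0.0]
ft_force: [0.4, -0.9, -4.8]
width: 0.0197
grip_force: 50.0
```

Run:
```python
from h import *
w=shot('wrist');print(w['p'],R.from_matrix(w['R']).as_euler('xyz'))
P=[.565,.34,.114];q=px(w,P);print(q)
im=w['img'][:,:,::-1];cv2.imwrite('pics/w3full.png',im)
a=cv2.resize(im[0:150,280:480],None,fx=4,fy=4,interpolation=cv2.INTER_CUBIC)
cv2.imwrite('pics/w3.png',a)
```

```text
[0.48604255 0.22383085 0.21433409] [-3.14157059e+00  1.16388370e-03  1.56873982e+00]
[420.02170473  63.15895936]
```

View pics/w3.png

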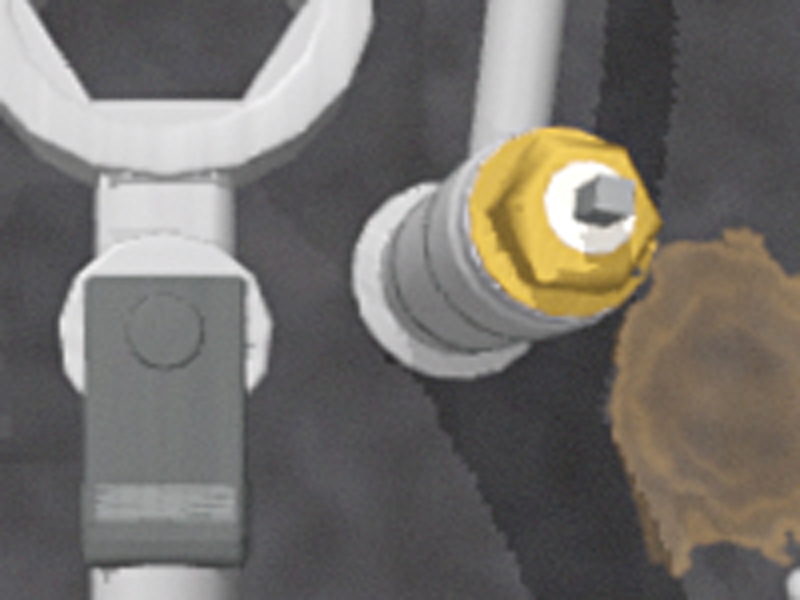

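The nut is centred near crop (570,220), i.e. full-image pixel (422,55). The stem, six-sided chamfer and brass flange are all clear. Next I fit axis and yaw.

```bash
cat > fit.py <<'E'
from h import *
from scipy.optimize import minimize
w=shot('wrist')
im=w['img'].astype(float);hsv=cv2.cvtColor(w['img'],cv2.COLOR_RGB2HSV)
g=((hsv[...,0]>15)&(hsv[...,0]<32)&(hsv[...,1]>130)&(hsv[...,2]>90)).astype(np.uint8)
S=8;x0,y0=380,15;W,H=90,90
def hexp(x,y,z,a,af):
    t=a+np.pi/6+np.arange(6)*np.pi/3;r_=af/2/np.cos(np.pi/6);return np.array([[x+r_*np.cos(k),y+r_*np.sin(k),z] for k in t])
def P2(pts):return np.array([px(w,p) for p in pts])-[x0,y0]
sub=g[y0:y0+H,x0:x0+W];sub=cv2.morphologyEx(sub,cv2.MORPH_CLOSE,np.ones((9,9)))
big=cv2.resize(sub,None,fx=S,fy=S,interpolation=cv2.INTER_LINEAR)
t=np.linspace(0,2*np.pi,60)
def sil(v):
    m=np.zeros_like(big)
    for z,rr in((.106,.0205),(.104,.0205)):
        cv2.fillPoly(m,[np.int32((P2(np.c_[v[0]+rr*np.cos(t),v[1]+rr*np.sin(t),0*t+z])+.5)*S)],1)
    a=hexp(v[0],v[1],.117,v[2],.030);b=hexp(v[0],v[1],.106,v[2],.030);
    cv2.fillPoly(m,[cv2.convexHull(np.int32((np.vstack([P2(a),P2(b)])+.5)*S))],1)
    cv2.fillPoly(m,[np.int32((P2(hexp(v[0],v[1],.122,v[2],.023))+.5)*S)],1);return m
def cost(v):m=sil(v);return -(m&big).sum()/(m|big).sum()
gray=cv2.GaussianBlur(im.mean(2),(0,0),.7);gx=cv2.Sobel(gray,cv2.CV_64F,1,0);gy=cv2.Sobel(gray,cv2.CV_64F,0,1)
def edge(v):
    A=P2(hexp(v[0],v[1],.117,v[2],.030));B=P2(hexp(v[0],v[1],.122,v[2],.023));C=P2(hexp(v[0],v[1],.106,v[2],.03));s=0
    for p,q in [(A[i],A[(i+1)%6]) for i in range(6)]+[(B[i],B[(i+1)%6]) for i in range(6)]+[(A[i],B[i]) for i in range(6)]:
        d=q-p;L=np.linalg.norm(d);n=np.array([-d[1],d[0]])/L
        for f in np.linspace(.1,.9,9):
            u=(p+f*d+[x0,y0]).astype(np.float32)
            gxx=cv2.remap(gx,u[:1].reshape(1,1),u[1:].reshape(1,1),1)[0,0];gyy=cv2.remap(gy,u[:1].reshape(1,1),u[1:].reshape(1,1),1)[0,0]
            s+=L*abs(gxx*n[0]+gyy*n[1])
    return s
if __name__=='__main__':
    v=[.565,.34,.2]
    rr=minimize(lambda q:cost([q[0],q[1],v[2]]),v[:2],method='Nelder-Mead',options=dict(initial_simplex=[[.565,.34],[.571,.34],[.565,.346]],xatol=1e-5));print(rr.x,rr.fun)
    best=max((edge([rr.x[0]+dx,rr.x[1]+dy,a]),dx,dy,a) for a in np.radians(np.arange(-30,30,2)) for dx in(-.001,0,.001) for dy in(-.001,0,.001))
    print(best,np.degrees(best[3]))
    print([(int(np.degrees(a)),int(edge([*rr.x,a]))) for a in np.radians(np.arange(-30,30,4))])
    q=[rr.x[0]+best[1],rr.x[1]+best[2],best[3]]
    o=cv2.resize(w['img'][y0:y0+70,x0:x0+W,::-1],None,fx=S,fy=S,interpolation=cv2.INTER_CUBIC)
    for z,af in((.117,.03),(.122,.023)):cv2.polylines(o,[np.int32((P2(hexp(q[0],q[1],z,q[2],af))+.5)*S)],True,(255,0,0),1)
    rv=.0205;cv2.polylines(o,[np.int32((P2(np.c_[q[0]+rv*np.cos(t),q[1]+rv*np.sin(t),0*t+.106])+.5)*S)],True,(0,0,255),1)
    cv2.imwrite('pics/fit.png',o)
E
python3 fit.py
```

```text
[0.5905 0.31  ] 0.0
(np.float64(57597.105553138514), -0.001, -0.001, np.float64(0.4537856055185257)) 26.0
[(-29, 41529), (-26, 41790), (-22, 43068), (-18, 42285), (-14, 41991), (-10, 45819), (-6, 49064), (-2, 49799), (2, 47109), (6, 44512), (10, 42085), (14, 42208), (18, 42577), (22, 41056), (26, 42093)]fit.py:20: RuntimeWarning: overflow encountered in scalar negative
  def cost(v):m=sil(v);return -(m&big).sum()/(m|big).sum()
```

View pics/fit.png

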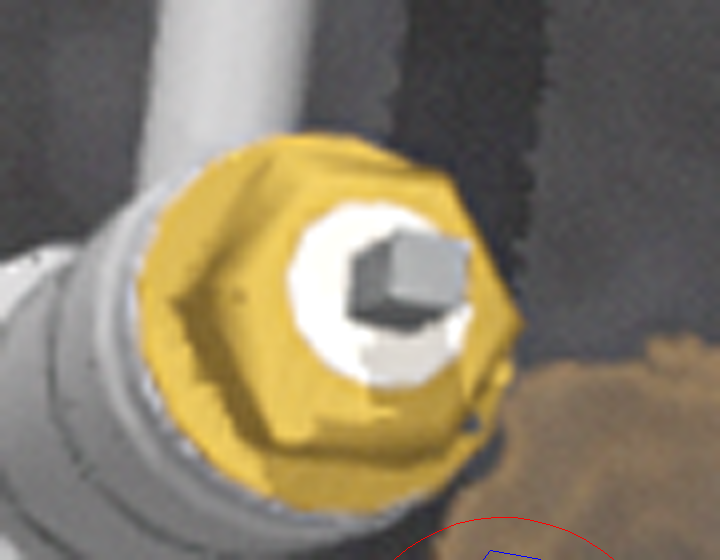

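The crop shows the nut clearly, with corners near (180,300), (270,450), (520,320), (450,180) and (265,155), and a dark punch mark at (472,424). The fit itself failed because of an unsigned overflow.

```bash
sed -i 's/return -(m&big).sum()\/(m|big).sum()/return -float((m\&big).sum())\/float((m|big).sum())/' fit.py
sed -i 's/^sub=g.*/&\nn_,lab,st,_=cv2.connectedComponentsWithStats(sub);sub=(lab==1+st[1:,4].argmax()).astype(np.uint8)/' fit.py
sed -i "s/    cv2.imwrite('pics\/fit.png',o)/    mk=at(w,x0+472\/8-.5,y0+424\/8-.5,.106);print('mark',mk,np.hypot(*(mk[:2]-q[:2])),np.degrees(np.arctan2(mk[1]-q[1],mk[0]-q[0])),'q',q)\n    cv2.imwrite('pics\/fit2.png',o)/" fit.py
python3 fit.py
```

```text
[0.56898805 0.34890755] -0.6932501962152263
(np.float64(242228.89224300737), -0.001, 0.001, np.float64(0.4537856055185257)) 26.0
[(-29, 207421), (-26, 196632), (-22, 186223), (-18, 181238), (-14, 175225), (-10, 174127), (-6, 175278), (-2, 175702), (2, 175276), (6, 180287), (10, 182626), (14, 183675), (18, 188154), (22, 198933), (26, 210612)]
mark [0.58415894 0.33932747 0.106     ] 0.019324487512972468 -33.195406663890004 q [np.float64(0.5679880476566032), np.float64(0.34990755267627527), np.float64(0.4537856055185257)]
```

View pics/fit2.png

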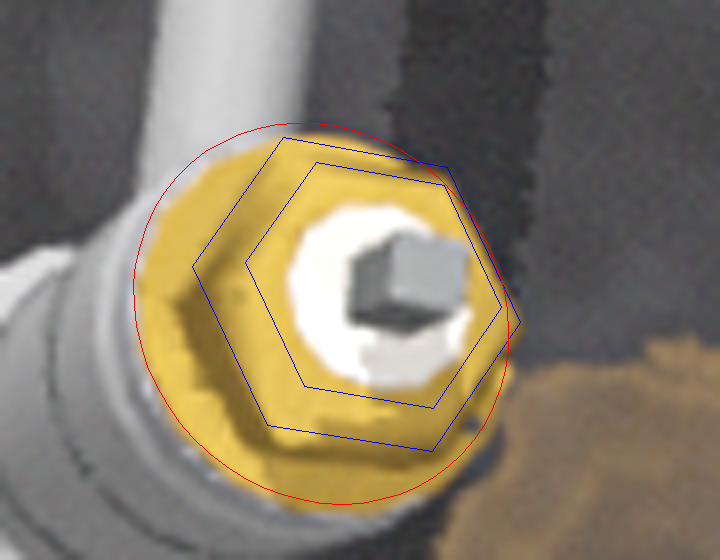

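Run:
```python
from h import *
obs={}
for n,(u,v) in {'top':(262,191),'scene':(291,214)}.items():
    c=shot(n);i=c['img'];h=cv2.cvtColor(i,cv2.COLOR_RGB2HSV)
    m=((h[...,0]>12)&(h[...,0]<33)&(h[...,1]>120)&(h[...,2]>110)).astype(np.uint8);k=np.zeros_like(m);k[v-14:v+14,u-14:u+14]=1;m*=k
    ys,xs=np.nonzero(m);print(n,len(xs),xs.min(),xs.max(),ys.min(),ys.max(),xs.mean(),ys.mean(),'pred',px(c,[.5684,.349,.114]),px(c,[.5684,.349,.106]),px(c,[.5684,.349,.122]))
w=shot('wrist');i=w['img']
# ring hole via wrist: predicted geometry
p=w['p'];M=w['R'];rc=p+M@np.array([.135,0,.0165])
print('ring pred',rc,px(w,rc+[0,0,.008]))
# hole bottom flat edge + bore columns
print('holeflat pred',px(w,rc+[0,-.0157,.008]),px(w,rc+[0,-.0255,.008]),px(w,rc+[-.0255,0,.008]),px(w,rc+[.0255,0,.008]),'pin',px(w,rc+[0,-.045,.008]))
g=cv2.cvtColor(i,cv2.COLOR_RGB2GRAY);print(g[0:60:1,321]);print(g[4,260:390])
```

```text
top 96 253 265 184 197 259.2395833333333 190.83333333333334 pred [258.22839464 190.58121218] [258.59156922 190.80779603] [257.85988399 190.35129917]
scene 93 283 296 207 217 289.78494623655916 213.2258064516129 pred [288.6843262 210.8058794] [288.82027141 212.5983923 ] [288.54716246 208.99729942]
ring pred [0.48609486 0.3596932  0.19795624] [319.81484624  -6.30795149]
holeflat pred [319.87661318  22.76454592] [319.92045843  41.78679408] [267.48494597  -4.32521712] [372.20539379  -4.72393202] pin [320.01935006  81.10628326]
[ 77  74  73  76  75  78  79  84  82  84  83  79  80  79  82  81  81  84
  88  89  85  85  87  82  98 196 222 219 218 217 217 221 224 223 224 223
 223 222 220 220 220 217 210 175 146 162 168 215 219 219 217 216 216 217
 216 218 216 215 215 223]
[ 89  87  83  85  84  84  81  78  75  96 188 219 219 218 220 220 221 221
 222 220 217 214 204 208 217 218 217 221 223 153  81  70  69  71  72  69
  79  72  75  76  74  77  80  81  79  74  74  75  74  77  78  73  76  75
  73  77  78  79  79  75  73  75  75  84  76  82  79  77  80  75  82  77
  77  76  76  81  77  75  76  78  77  75  78  76  78  77  82  82  84  82
  82  74  81 134 195 220 217 217 216 220 228 228 223 223 223 224 221 216
 214 214 213 211 177 108  76  76  84  81  79  79  77  77  76  77  76  74
  77  83  82  80]
```

The wrist fit and the fixed cameras agree to within about 1 px. The wrench yaw to use is about 86.4° (nut flats at 26.4° + 60°), so I'm moving the ring over the nut.

>>> {"op": "step_arm", "data": {
  "deltas": [
    [[0,0,0.03,-0.004,0.037,0,0],[0,0,0.061,-0.0084,0.0734,0,0],[0,0,0.061,-0.0084,0.0734,0.02,0],[0,0,0.061,-0.0084,0.0734,0.04,0],[0,0,0.061,-0.0084,0.0734,0.044,0],[0,0,0.061,-0.0084,0.0734,0.044,0],[0,0,0.061,-0.0084,0.0734,0.044,0]]
  ]
}}

```text
time: 7.02
ee_pos: [0.5592, 0.2175, 0.1714]
eef_rot: [0.728, 0.685, 0.001, 0.0]
ft_force: [-0.0, 0.4, -5.2]
width: 0.0194
grip_force: 50.0
```

Run:
```python
from h import *
w=shot('wrist');print(w['p'],np.degrees(R.from_matrix(w['R']).as_euler('xyz')))
rc=w['p']+w['R']@np.array([.134,.0006,.0165]);print(rc,px(w,rc+[0,0,.008]),'nut',px(w,[.5684,.349,.122]))
im=w['img'][:,:,::-1]
cv2.imwrite('pics/w4.png',cv2.resize(im[0:100,250:390],None,fx=5,fy=5,interpolation=cv2.INTER_CUBIC))
```

```text
[0.55924272 0.21745402 0.17143657] [ 1.79922017e+02 -1.65121702e-02  8.65218310e+01]
[0.56799386 0.35117417 0.15497602] [321.05539984  -4.45350954] nut [321.86938155  21.87299834]
```

View pics/w4.png

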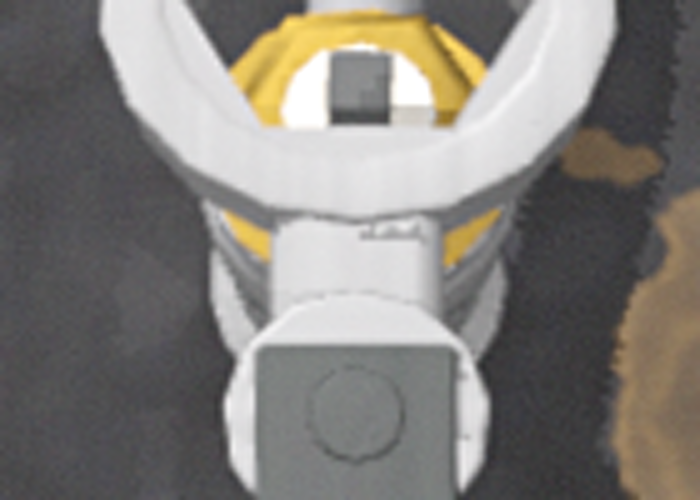

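Laterally the ring (centre column ≈358) and the nut (stem ≈361, rim ≈357) line up, and their yaw matches. The ring is about 2 mm too far forward. I'll correct that and descend.

>>> {"op": "step_arm", "data": {
  "deltas": [
    [[0,0,0,-0.0022,0,0.01,0],[0,0,0,-0.0022,0,0.018,0],[0,0,0,-0.0022,0,0.024,0],[0,0,0,-0.0022,0,0.028,0],[0,0,0,-0.0022,0,0.031,0],[0,0,0,-0.0022,0,0.033,0],[0,0,0,-0.0022,0,0.033,0]]
  ]
}}

```text
time: 7.95
ee_pos: [0.5589, 0.215, 0.1375]
eef_rot: [0.728, 0.685, -0.0, 0.0]
ft_force: [0.2, 0.5, -4.9]
width: 0.0195
grip_force: 50.0
```

>>> {"op": "step_arm", "data": {
  "deltas": [
    [[0,0,0,0,0,0.002,0],[0,0,0,0,0,0.004,0],[0,0,0,0,0,0.006,0],[0,0,0,0,0,0.007,0],[0,0,0,0,0,0.007,0]]
  ]
}}

```text
time: 8.57
ee_pos: [0.559, 0.215, 0.1306]
eef_rot: [0.728, 0.685, 0.0, 0.0]
ft_force: [-0.2, -0.6, -4.0]
width: 0.0198
grip_force: 50.0
```

>>> {"op": "step_arm", "data": {
  "deltas": [
    [[0,0,0,0,0,0.001,0],[0,0,0,0,0,0.001,0],[0,0,0,0,0,0.001,0]]
  ]
}}

```text
time: 8.95
ee_pos: [0.5591, 0.215, 0.1297]
eef_rot: [0.728, 0.685, 0.0, 0.0]
ft_force: [0.0, 0.1, -1.2]
width: 0.0196
grip_force: 50.0
```

>>> {"op": "step_arm", "data": {
  "deltas": [
    [[0,0,0.02,0,-0.0027,0,0],[0,0,0.04,0.0001,-0.0054,0,0],[0,0,0.06,0.0002,-0.008,0,0],[0,0,0.08,0.0004,-0.0107,0,0],[0,0,0.1,0.0007,-0.0134,0,0],[0,0,0.1,0.0007,-0.0134,0,0]]
  ]
}}

```text
time: 9.7
ee_pos: [0.5457, 0.2165, 0.1297]
eef_rot: [0.762, 0.648, 0.0, 0.0]
ft_force: [1.1, 0.6, -1.7]
width: 0.0198
grip_force: 50.0
```

```bash
cat > st.py <<'E'
from h import *
s=readout.read_state();M=R.from_quat(s['eef_rot']);C=np.array([.5684,.349])
f=M.inv().apply(s['ft_force']);m=M.inv().apply(s['torque']);p=np.array(s['ee_pos'])
d=C-p[:2]
print('t',s['time'],'p',p.round(4),'yaw',round(float(M.as_euler('xyz')[2]),4),'Ftool',f.round(2),'Mtool',m.round(3),'nut dir',round(np.arctan2(d[1],d[0]),4),'dist',np.hypot(*d).round(4),'grip',round(s['width'],4))
E
python3 st.py
```

```text
t 9.7 p [0.5457 0.2165 0.1297] yaw 1.4094 Ftool [0.74 1.02 1.65] Mtool [-0.53   0.327  0.045] nut dir 1.4008 dist 0.1345 grip 0.0198
```

>>> {"op": "step_arm", "data": {
  "deltas": [
    [[0,0,0.02,0,-0.0027,0,0],[0,0,0.04,0.0001,-0.0054,0,0],[0,0,0.06,0.0002,-0.008,0,0],[0,0,0.06,0.0002,-0.008,0,0]]
  ]
}}

```text
time: 10.2
ee_pos: [0.5377, 0.2181, 0.1296]
eef_rot: [0.781, 0.625, 0.0, 0.0]
ft_force: [2.6, 0.5, -1.5]
width: 0.0196
grip_force: 50.0
```

```bash
python3 st.py
```

```text
t 10.2 p [0.5377 0.2181 0.1296] yaw 1.3495 Ftool [1.05 2.41 1.47] Mtool [-0.555  0.463  0.117] nut dir 1.3402 dist 0.1345 grip 0.0196
```

>>> {"op": "step_arm", "data": {
  "deltas": [
    [[0,0,0.02,0,-0.0027,0,0],[0,0,0.04,0.0001,-0.0054,0,0],[0,0,0.06,0.0002,-0.008,0,0],[0,0,0.08,0.0004,-0.0107,0,0],[0,0,0.08,0.0004,-0.0107,0,0]]
  ]
}}

```text
time: 10.82
ee_pos: [0.5272, 0.2208, 0.1296]
eef_rot: [0.805, 0.593, 0.0, 0.0]
ft_force: [2.5, 1.4, -1.8]
width: 0.0191
grip_force: 50.0
```

```bash
python3 st.py
```

```text
t 10.825 p [0.5272 0.2208 0.1296] yaw 1.2696 Ftool [2.11 1.96 1.82] Mtool [-0.626  0.712  0.151] nut dir 1.26 dist 0.1346 grip 0.0191
```

>>> {"op": "step_arm", "data": {
  "deltas": [
    [[0,0,0.02,0.0002,-0.0027,0,0],[0,0,0.04,0.0003,-0.0054,0,0],[0,0,0.06,0.0005,-0.008,0,0],[0,0,0.08,0.0007,-0.0107,0,0],[0,0,0.08,0.0007,-0.0107,0,0]]
  ]
}}

```text
time: 11.45
ee_pos: [0.5172, 0.2245, 0.1295]
eef_rot: [0.828, 0.56, -0.0, 0.0]
ft_force: [1.8, -0.6, -2.3]
width: 0.0197
grip_force: 50.0
```

```bash
python3 st.py
```

```text
t 11.45 p [0.5172 0.2245 0.1295] yaw 1.1895 Ftool [0.1  1.85 2.31] Mtool [-0.545  0.439  0.147] nut dir 1.1805 dist 0.1347 grip 0.0197
```

>>> {"op": "step_arm", "data": {
  "deltas": [
    [[0,0,0.02,0.0001,-0.0027,0,0],[0,0,0.04,0.0002,-0.0054,0,0],[0,0,0.06,0.0003,-0.008,0,0],[0,0,0.08,0.0005,-0.0107,0,0],[0,0,0.08,0.0005,-0.0107,0,0]]
  ]
}}

```text
time: 12.08
ee_pos: [0.5083, 0.2284, 0.1297]
eef_rot: [0.85, 0.526, 0.001, 0.001]
ft_force: [6.4, -2.2, -2.2]
width: 0.0195
grip_force: 50.0
```

```bash
python3 st.py
```

```text
t 12.075 p [0.5083 0.2284 0.1297] yaw 1.1086 Ftool [0.88 6.67 2.22] Mtool [-1.575  0.459 -0.311] nut dir 1.1084 dist 0.1347 grip 0.0195
```

>>> {"op": "step_arm", "data": {
  "deltas": [
    [[0,0,0.01,0,-0.0014,0,0],[0,0,0.02,0.0001,-0.0027,0,0],[0,0,0.02,0.0001,-0.0027,0,0]]
  ]
}}

```text
time: 12.45
ee_pos: [0.5064, 0.2294, 0.1298]
eef_rot: [0.855, 0.518, 0.001, 0.001]
ft_force: [9.1, -2.2, -1.9]
width: 0.0197
grip_force: 50.1
```

```bash
python3 st.py; python3 -c "
from h import *
w=shot('wrist');cv2.imwrite('pics/b1.png',w['img'][:,:,::-1])"
```

```text
t 12.45 p [0.5064 0.2294 0.1298] yaw 1.0887 Ftool [2.28 9.12 1.93] Mtool [-1.958  0.505 -0.436] nut dir 1.0925 dist 0.1347 grip 0.0197
```

>>> {"op": "step_arm", "data": {
  "deltas": [
    [[0,0,0.01,0,-0.0014,0,0],[0,0,0.02,0.0001,-0.0027,0,0],[0,0,0.02,0.0001,-0.0027,0,0]]
  ]
}}

```text
time: 12.88
ee_pos: [0.5045, 0.2304, 0.1298]
eef_rot: [0.861, 0.509, 0.001, 0.001]
ft_force: [9.5, -2.6, -2.7]
width: 0.0197
grip_force: 50.1
```

```bash
python3 st.py; python3 -c "
from h import *
w=shot('wrist');cv2.imwrite('pics/b2.png',w['img'][:,:,::-1])"
```

```text
t 12.875 p [0.5045 0.2304 0.1298] yaw 1.0679 Ftool [2.28 9.54 2.74] Mtool [-2.3    0.555 -0.304] nut dir 1.0763 dist 0.1347 grip 0.0197
```

```bash
cat > ringpx.py <<'E'
import cv2,sys,numpy as np
for f in sys.argv[1:]:
    g=cv2.cvtColor(cv2.imread(f),cv2.COLOR_BGR2HSV);b=((g[...,2]>140)&(g[...,1]<60))
    o=[]
    for row in (28,34,47,52,60,116,130,140,150):
        x=np.nonzero(b[row,255:385])[0]+255;o.append((row,x.min(),x.max()) if len(x) else row)
    print(f,o)
E
python3 -c "
from h import *
w=shot('wrist');cv2.imwrite('pics/b3.png',w['img'][:,:,::-1])"
python3 ringpx.py pics/w2full.png pics/w3full.png pics/b1.png pics/b2.png pics/b3.png|sed 's/np.int64//g'; python3 st.py
```

```text
pics/w2full.png [(28, (283), (359)), (34, (290), (353)), (47, (304), (336)), (52, (304), (337)), (60, (304), (337)), 116, 130, 140, (150, (303), (333))]
pics/w3full.png [(28, (283), (359)), (34, (290), (353)), (47, (304), (384)), (52, (304), (384)), (60, (304), (384)), 116, 130, 140, (150, (303), (333))]
pics/b1.png [(28, (277), (356)), (34, (285), (349)), (47, (286), (352)), (52, (286), (351)), (60, (290), (348)), 116, (130, (303), (328)), 140, (150, (302), (334))]
pics/b2.png [(28, (276), (355)), (34, (284), (348)), (47, (285), (351)), (52, (285), (351)), (60, (289), (347)), 116, 130, 140, (150, (302), (335))]
pics/b3.png [(28, (276), (355)), (34, (284), (348)), (47, (285), (351)), (52, (285), (351)), (60, (289), (347)), 116, 130, 140, (150, (302), (335))]
t 12.975 p [0.5045 0.2304 0.1298] yaw 1.068 Ftool [1.18 9.78 2.84] Mtool [-2.353  0.557 -0.366] nut dir 1.0766 dist 0.1347 grip 0.0197
```

>>> {"op": "step_arm", "data": {
  "deltas": [
    [[0,0,0.01,0,-0.0014,0,0],[0,0,0.02,0.0001,-0.0027,0,0],[0,0,0.03,0.0001,-0.004,0,0],[0,0,0.03,0.0001,-0.004,0,0]]
  ]
}}

```text
time: 13.48
ee_pos: [0.5015, 0.2321, 0.1299]
eef_rot: [0.869, 0.496, 0.001, 0.001]
ft_force: [11.0, -4.3, -3.3]
width: 0.0199
grip_force: 50.0
```

```bash
python3 st.py; python3 -c "
from h import *
w=shot('wrist');cv2.imwrite('pics/b4.png',w['img'][:,:,::-1])
im=[cv2.imread(f'pics/{n}.png')[0:110,265:375] for n in('w4x','b1','b4') if n!='w4x']
a=cv2.imread('pics/w3full.png')[0:110,265:375]
cv2.imwrite('pics/cmp.png',cv2.resize(np.hstack([a]+im),None,fx=2.4,fy=2.4*1.6,interpolation=cv2.INTER_CUBIC))"
python3 ringpx.py pics/b4.png; python3 st.py
```

```text
t 13.475 p [0.5015 0.2321 0.1299] yaw 1.0369 Ftool [ 1.88 11.7   3.33] Mtool [-2.722  0.668 -0.028] nut dir 1.0512 dist 0.1347 grip 0.0199
pics/b4.png [(28, np.int64(275), np.int64(354)), (34, np.int64(281), np.int64(346)), (47, np.int64(284), np.int64(350)), (52, np.int64(285), np.int64(350)), (60, np.int64(288), np.int64(346)), 116, (130, np.int64(306), np.int64(334)), 140, (150, np.int64(303), np.int64(335))]
t 13.525 p [0.5015 0.2321 0.1299] yaw 1.037 Ftool [ 2.02 11.66  3.1 ] Mtool [-2.678  0.713  0.011] nut dir 1.0512 dist 0.1347 grip 0.0196
```

View pics/cmp.png

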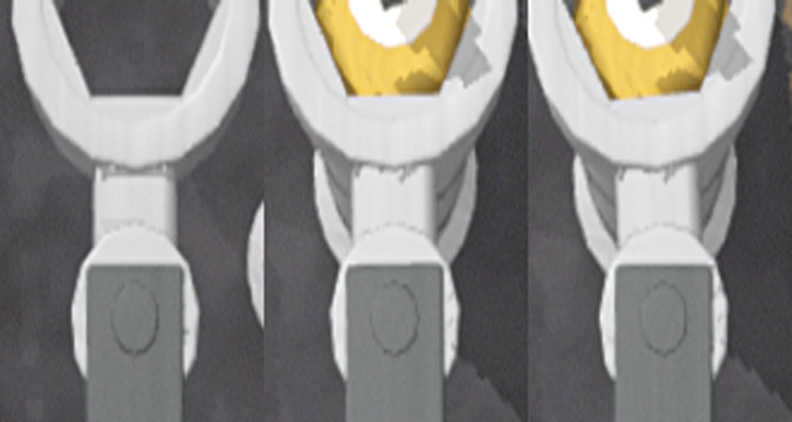

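The third panel shows the head turned a few hundredths of a radian against the handle: the hole's flat is now tilted, where it was level before. The pin moment has fallen from about 1.26 to 1.05 N m, so the joint has started to give. One small extra step will make it certain, then I back off.

>>> {"op": "step_arm", "data": {
  "deltas": [
    [[0,0,0.01,0,-0.0014,0,0],[0,0,0.02,0.0001,-0.0027,0,0],[0,0,0.02,0.0001,-0.0027,0,0]]
  ]
}}

```text
time: 13.9
ee_pos: [0.4996, 0.2332, 0.13]
eef_rot: [0.874, 0.487, 0.001, 0.002]
ft_force: [12.3, -4.7, -3.9]
width: 0.02
grip_force: 50.0
```

```bash
python3 st.py
```

```text
t 13.9 p [0.4996 0.2332 0.13  ] yaw 1.0162 Ftool [ 2.51 12.91  3.92] Mtool [-2.947  0.683  0.201] nut dir 1.0345 dist 0.1347 grip 0.02
```

Pin moment is now about 0.96 N m, with the give at roughly half its travel, so I stop here. Next I unload back into the middle of the ring's play.

>>> {"op": "step_arm", "data": {
  "deltas": [
    [[0,0,-0.03,0.0001,0.004,0,0],[0,0,-0.06,0.0002,0.008,0,0],[0,0,-0.09,0.0005,0.0121,0,0],[0,0,-0.12,0.001,0.016,0,0],[0,0,-0.14,0.0013,0.0187,0,0],[0,0,-0.14,0.0013,0.0187,0,0]]
  ]
}}

```text
time: 14.65
ee_pos: [0.5137, 0.226, 0.1293]
eef_rot: [0.837, 0.548, -0.0, 0.0]
ft_force: [1.3, -3.8, -0.7]
width: 0.0197
grip_force: 50.0
```

```bash
python3 st.py;python3 -c "
from h import *
w=shot('wrist');cv2.imwrite('pics/b5.png',w['img'][:,:,::-1])"
python3 ringpx.py pics/b5.png
```

```text
t 14.65 p [0.5137 0.226  0.1293] yaw 1.1595 Ftool [-3.01  2.68  0.65] Mtool [-0.666 -0.261  0.004] nut dir 1.1524 dist 0.1346 grip 0.0197
pics/b5.png [(28, np.int64(281), np.int64(360)), (34, np.int64(289), np.int64(352)), (47, np.int64(288), np.int64(354)), (52, np.int64(289), np.int64(353)), (60, np.int64(292), np.int64(350)), 116, (130, np.int64(305), np.int64(334)), 140, (150, np.int64(303), np.int64(335))]
```

>>> {"op": "step_arm", "data": {
  "deltas": [
    [[0,0,-0.025,-0.0004,0.0034,0,0],[0,0,-0.045,-0.0006,0.006,0,0],[0,0,-0.045,-0.0006,0.006,0,0]]
  ]
}}

```text
time: 15.08
ee_pos: [0.5191, 0.2237, 0.1295]
eef_rot: [0.824, 0.567, 0.0, -0.0]
ft_force: [1.5, -0.8, -2.5]
width: 0.0197
grip_force: 50.0
```

```bash
python3 st.py
```

```text
t 15.075 p [0.5191 0.2237 0.1295] yaw 1.2053 Ftool [-0.18  1.64  2.47] Mtool [-0.391  0.22   0.153] nut dir 1.1963 dist 0.1347 grip 0.0197
```

>>> {"op": "step_arm", "data": {
  "deltas": [
    [[0,0,-0.025,0,0.0034,0,0],[0,0,-0.045,0.0001,0.006,0,0],[0,0,-0.045,0.0001,0.006,0,0]]
  ]
}}

```text
time: 15.45
ee_pos: [0.5247, 0.2216, 0.1295]
eef_rot: [0.811, 0.585, 0.0, -0.0]
ft_force: [-0.3, 0.5, -2.5]
width: 0.0194
grip_force: 50.0
```

```bash
python3 st.py
```

```text
t 15.45 p [0.5247 0.2216 0.1295] yaw 1.2504 Ftool [ 0.44 -0.41  2.46] Mtool [-0.168  0.425  0.079] nut dir 1.2406 dist 0.1347 grip 0.0194
```

Fy has dropped to about zero, so the ring is free in its play. Lifting straight up.

>>> {"op": "step_arm", "data": {
  "deltas": [
    [[0,0,0,0,0,-0.004,0],[0,0,0,0,0,-0.01,0],[0,0,0,0,0,-0.017,0],[0,0,0,0,0,-0.025,0],[0,0,0,0,0,-0.035,0],[0,0,0,0,0,-0.06,0],[0,0,0,0,0,-0.09,0],[0,0,0,0,0,-0.09,0],[0,0,0,0,0,-0.09,0]]
  ]
}}

```text
time: 16.58
ee_pos: [0.5243, 0.221, 0.2185]
eef_rot: [0.811, 0.585, -0.001, 0.0]
ft_force: [-0.4, -0.0, -5.1]
width: 0.0197
grip_force: 50.0
```

```bash
python3 st.py; python3 -c "
from h import *
print(tool([.4224,-.1376,.12],np.radians(73.4)))
w=shot('wrist');cv2.imwrite('pics/u.png',w['img'][:,:,::-1])
c=shot('scene');a=c['img'][150:260,220:460,::-1];cv2.imwrite('pics/u_s.png',cv2.resize(a,None,fx=3,fy=3))"
```

```text
t 16.575 p [0.5243 0.221  0.2185] yaw 1.2497 Ftool [-0.17 -0.38  5.09] Mtool [-0.039 -0.131 -0.002] nut dir 1.2391 dist 0.1354 grip 0.0197
(array([-0.0007,  0.0011, -0.0314]), array([-0.3723,  0.0165,  0.0989]))
```

View pics/u_s.png

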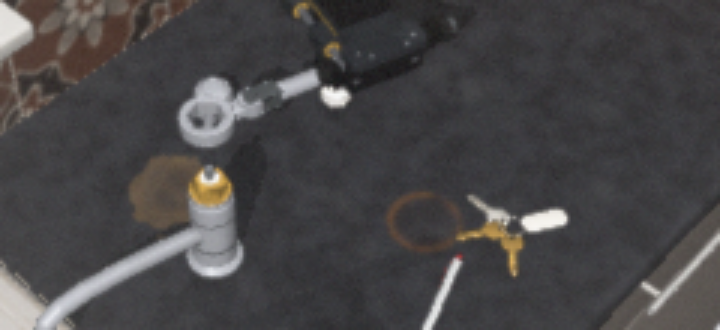

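The wrench is clear above the tap, with the ring at (207,120) in the crop, and the tap, lever and cartridge haven't moved. Carrying it back to the free worktop.

>>> {"op": "step_arm", "data": {
  "deltas": [
    [[0,0,-0.01,-0.04,0.002,0,0],[0,0,-0.02,-0.09,0.004,0,0],[0,0,-0.031,-0.145,0.006,0,0],[0,0,-0.031,-0.2,0.009,0,0],[0,0,-0.031,-0.255,0.011,0,0],[0,0,-0.031,-0.31,0.014,0,0],[0,0,-0.031,-0.35,0.016,0,0],[0,0,-0.031,-0.372,0.0165,0,0],[0,0,-0.031,-0.372,0.0165,0.04,0],[0,0,-0.031,-0.372,0.0165,0.09,0],[0,0,-0.031,-0.372,0.0165,0.13,0],[0,0,-0.031,-0.372,0.0165,0.16,0],[0,0,-0.031,-0.372,0.0165,0.18,0],[0,0,-0.031,-0.372,0.0165,0.187,0],[0,0,-0.031,-0.372,0.0165,0.187,0]]
  ]
}}

```text
time: 18.55
ee_pos: [0.4228, -0.1367, 0.0324]
eef_rot: [0.802, 0.598, -0.0, -0.0]
ft_force: [-0.0, 0.4, -3.5]
width: 0.0194
grip_force: 50.0
```

```bash
python3 st.py
```

```text
t 18.55 p [ 0.4228 -0.1367  0.0324] yaw 1.281 Ftool [ 0.34 -0.1   3.47] Mtool [-0.08  -0.083  0.002] nut dir 1.2795 dist 0.507 grip 0.0194
```

>>> {"op": "step_arm", "data": {
  "deltas": [
    [[0,0,0,0,0,0.003,0],[0,0,0,0,0,0.005,0],[0,0,0,0,0,0.007,0],[0,0,0,0,0,0.0075,0],[0,0,0,0,0,0.0075,0],[0,0,0,0,0,0.0075,0]]
  ]
}}

```text
time: 19.3
ee_pos: [0.423, -0.1369, 0.0251]
eef_rot: [0.802, 0.598, 0.0, 0.0]
ft_force: [-0.4, -0.3, -4.6]
width: 0.0194
grip_force: 50.0
```

```bash
python3 st.py
```

```text
t 19.3 p [ 0.423  -0.1369  0.0251] yaw 1.2808 Ftool [-0.43 -0.29  4.6 ] Mtool [-0.092 -0.057  0.006] nut dir 1.2801 dist 0.5072 grip 0.0194
```

>>> {"op": "step_arm", "data": {
  "deltas": [
    [[0,0,0,0,0,0.0006,0],[0,0,0,0,0,0.0012,0],[0,0,0,0,0,0.0012,0],[0,0,0,0,0,0.0012,0]]
  ]
}}

```text
time: 19.8
ee_pos: [0.4231, -0.1369, 0.0245]
eef_rot: [0.802, 0.598, -0.0, 0.0]
ft_force: [-4.5, 1.2, 7.4]
width: 0.02
grip_force: 50.0
```

It's resting on the worktop. Opening the fingers and going straight up.

>>> {"op": "step_arm", "data": {
  "deltas": [
    [[0,0,0,0,0,-0.0008,26],[0,0,0,0,0,-0.0008,32],[0,0,0,0,0,-0.0008,45],[0,0,0,0,0,-0.0008,60],[0,0,0,0,0,-0.0008,70],[0,0,0,0,0,-0.0008,70],[0,0,0,0,0,-0.0008,70],[0,0,0,0,0,-0.015,70],[0,0,0,0,0,-0.05,70],[0,0,0,0,0,-0.1,70],[0,0,0,0,0,-0.15,70],[0,0,0,0,0,-0.18,70],[0,0,0,0,0,-0.18,70],[0,0,0,0,0,-0.18,70]]
  ],
  "squeeze": 5
}}

```text
time: 21.55
ee_pos: [0.4226, -0.1367, 0.2036]
eef_rot: [0.802, 0.598, -0.0, -0.0]
ft_force: [-0.2, 0.2, -0.2]
width: 0.0608
grip_force: 0.0
```

Run:
```python
from h import *
c=shot('top');w=shot('wrist')
g=lambda i:i[:,:,::-1]
t0=cv2.imread('pics/top0.png');d=np.abs(g(c['img']).astype(int)-t0).max(2)>60
for n,(x,y) in dict(lever=(308,146),cart=(344,172),mug=(443,158),nut=(262,191)).items():print(n,d[y-20:y+20,x-20:x+20].sum())
cv2.imwrite('pics/end.png',np.vstack([cv2.resize(g(w['img'])[0:280],(480,210)),cv2.resize(g(c['img'])[100:280,170:490],(480,270))]))
```

```text
lever 0
cart 0
mug 0
nut 3
```

View pics/end.png

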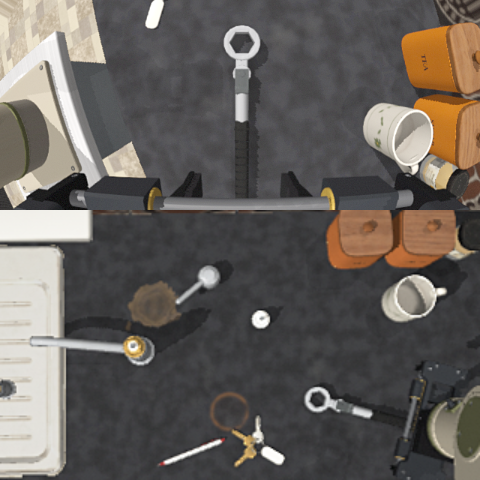

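The wrench lies flat and released, with its ring at (240,42) in the wrist view. The lever, cartridge and mug show no change from the first picture, so I'm handing the job in.

```bash
python3 -c "
from bench import r
print(r.close_job())"
```

```text
the job is handed in; nothing more can be done
None
```

The nut was turned clockwise until it bit, and I stopped with the handle about halfway through its give (judged from force readings). The wrench then came off with its ring free in its play and lies flat on the worktop clear of the tap. The lever, cartridge and mug are unmoved, and the job was handed in at about 22 s.

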